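# Crimp a vial on the bench press

### The job

Crimp the vial that is standing in the bench press: lower the clear safety shield all the way, then flip the catch at the press's left (as seen from the robot) up and over so that the lever is free, then pull the lever all the way towards the robot. Finish while holding the lever there in the gripper (it springs back if let go), and leave the other things on the bench where they are.

Things in the scene. Friction and masses are not known exactly. Their poses are not given: they have to be found in the camera images.
- press: Cream vial crimping press, fixed: base plate 240 x 210 x 25 mm, rear column, head (x -45 to 95, y -30 to 30, top z 190 mm). Origin at bench level, 10 mm behind the base plate's middle; x points to its back (away from the robot), y to its left. Two posts (x -110, y +-90 mm, 250 mm high) guide the shield. The vial already stands in the nest under the ram; the ram moves with the lever.
- shield (a joint): Height of the clear shield above its closed position, m: 0 fully down, 0.095 at most. It slides vertically between the guide posts and stays where it is left (friction about 6 N, weight 3 N: about 3 N pushes it down, 9 N lifts it).
- shield_bar (a point): Centre of the shield's round handle bar, which lies along the press's y above the shield's top edge: 16 mm thick, 76 mm free between its two stems, 35 mm clear below it. At press x = -110, y = 0, z = 160 mm + shield. The head's front face is 65 mm behind it.
- catch (a joint): Angle of the steel flip catch, rad: 0 as found (lying outwards to the left, blocking the lever), 1.75 at its stop (flipped up and over, its tab leaning in over the head). It turns freely about an axis along press x through catch_hinge; past about 1.1 it falls over by itself and stays; before that it falls back.
- catch_hinge (a point): The catch's hinge axis (along press x), at press x = 13, y = 34, z = 198 mm. The catch's blocking plate reaches from it 42 mm outwards (+y), 10 mm thick.
- catch_tab (a point): Middle of the top edge of the catch's flat upright tab, which is 22 mm wide (along press x), 8 mm thick (along y) and rises 52 mm above the hinge height from the blocking plate. At angle 0 it lies 22 mm to the left (+y) of and 52 mm above catch_hinge; it turns with the catch. Pinched across its width it can turn between the fingers; it may also be pushed right near its top.
- lever_angle (a joint): Angle of the lever, rad: 0 at rest (leaning 0.35 rad back from upright), 0.85 at its stop (leaning 0.5 rad towards the robot). A spring returns it: about 2 N at the grip at rest, 9 N at the stop. With the catch at 0 it is blocked after about 0.1 rad.
- lever: The lever. Origin on its axis (along press y) in the middle of the press: press x = 20, y = 0, z = 165 mm. Its steel arm rises at the right of the head (y = -56 mm); a short lock arm at the left (y = 52 mm) is what the catch blocks.
- lever_grip (a point): Middle of the round wooden bar grip on the lever's upper end, at the right of the press: 18 mm thick, 75 mm long along press y, sticking out to the right from the lever arm, free on all other sides. 140 mm from the lever's axis; at rest press x = 68, y = -100, z = 297 mm. It moves on an arc about that axis, first up a little and then down, towards -x of the press.
- cap_tin: Round aluminium tin, 48 mm across, 30 mm high, on the press's base plate at the left rear. Origin at its underside. Not part of the job: leave it where it stands.
- flask: Conical glass flask, 68 mm across, 100 mm high, left of the press. Origin at its underside. Not part of the job: leave it where it stands.
- media_bottle: Glass bottle with orange cap, 60 mm across, 130 mm high, behind the press. Origin at its underside. Not part of the job: leave it where it stands.
- jar: Small amber jar, 52 mm across, 60 mm high, right of the press. Origin at its underside. Not part of the job: leave it where it stands.
- dish: Flat clear dish, 90 mm across, 16 mm high, in front of the press. Origin at its underside. Not part of the job: leave it where it stands.
- ruler: Grey plastic ruler 300 x 35 x 5 mm, flat on the bench to the left. Origin at the middle of its underside. Not part of the job: leave it where it stands.
- tube_rack: White rack 100 x 200 mm with blue-capped tubes, 106 mm high, to the right. Origin at the middle of its underside. Not part of the job: leave it where it stands.

How it is judged:
By the outcome, as a careful person would: the job done as asked, in the order asked, and still so for the second after the job is handed in, while the arm keeps its last pose, push and grip.
It also fails if it takes over 53 s, if anything falls off the work surface, if the arm or the gripper's body presses on something with over 40 N, if the wrist force passes 120 N, or if a joint passes its speed limit or range.

### The arm

A 6-joint arm with a two-finger parallel gripper is mounted at the origin on the work surface. World frame = base frame: x ahead of the robot, y to its left, z up, the work surface at z = 0. Lengths are in mm, angles in rad, forces in N, time in s.
With the tool pointing down it reaches from about 300 to 775 mm from the base axis. Payload 14.6 kg.
Tool frame: the origin (TCP) lies midway between the tips of the shut fingers; the grasp point (between the pads) lies 19 mm behind it; z points along the fingers, y is the line along which they close (so a half turn about z gives the same grasp; the last joint's range is limited). The gripper opens to 94 mm and grips with 3 to 60 N. Pads are 16 mm wide; open, the fingers measure 119 mm over their backs; the gripper's body (75 mm by 177 mm) begins 78 mm behind the grasp point.
Start: joints at [-1.229, 0.3, 1.521, -0, 1.321, -0.067], TCP at [218.622, -504.672, 205.446] pointing down, gripper open.
Joint ranges: [-3.03, 3.03], [-0.79, 2.21], [0.23, 2.52], [-1.04, 4.18], [0, 3.07], [-2.55, 2.55]. Speed limits (rad/s): [2.22, 2.22, 2.57, 3.14, 3.14, 3.14].

### API

Orientations are given as [roll, pitch, yaw] about the fixed x, y, z axes, in that order (R = Rz(yaw) Ry(pitch) Rx(roll)).
In Python, from cell import * gives the robot as it stands. The module is installed in compiled form; this text tells all that it offers.
- The arm moves only by the tool servo_tool, never from a script. Its argument "motion" is a list of rows, each an object of numbers: "wx", "wy", "wz": the turn, a rotation vector about the tool's x, y, z in units of 2 rad (1.0 is 2 rad); "dx", "dy", "dz": the shift along the tool's x, y, z in units of 10 cm (1.0 is 10 cm); "fingers": the closure, from -1 (fully open) to 1 (shut). In form: [{"wx": .., "wy": .., "wz": .., "dx": .., "dy": .., "dz": .., "fingers": ..}, ...]. A call has 1 to 10 rows; each row is the pose to reach, as a shift and turn from the pose commanded when the call began, along the tool's axes at that moment; what a row does not reach only later rows make up. A row lasts 1/10 s, in which the tool goes at most 50 mm and 8.59 degrees, less where a joint would pass 70% of its speed; a pose out of reach is approached as far as the arm can. A call with a number of a shift or a turn outside -1 to 1 is refused whole. A call with a gripper value outside its range is refused whole. The fingers move at their own pace and stop on an object; "newtons" is the grip in N (left out, the last holds). Time passes only in rows, so rows that repeat a pose let the fingers close. It gives the time, the measured TCP pose, the force, the opening and the grip force at its end, in the units of the state.
- read_state(): the state, without advancing time (a new reading comes with each control period).
- camera(name): name is "side" or "top" or "wrist"; returns a dict with "image" (384x512x3 uint8, red, green, blue), "fx", "fy", "cx", "cy" (pixels), "R" (3x3) and "t" (3): a world point X has camera coordinates R X + t. Camera axes: x right, y down, z forward; pixel columns grow to the right and rows downward; lengths in mm; the calibration is good to about 2 mm. A picture is of the moment at which its call begins. There is no depth.
- sign_off(): hands the job in; it is judged then, once.
Trained networks look in a picture, given as the dict that the camera call returned (one of the last four; its "shot" number tells which), for a name from the list of things; names that differ only in an ending like _2 or _b are one class to them, and where a whole thing is asked for, a point or a joint stands for the part that bears it (a point fixed in the world has none). Each returns a list of dicts, best first, with "conf" (0 to 1); they miss things now and then, are a little off and sometimes report something else, mostly with a low value. They report only what shows in the picture. A call takes as long as a camera call.
- spot_in(query, picture): "location" ([column, row] in pixels, amid what is visible of it).
- trace(query, picture): "pixels" (384x512 bool, what is visible of it) and "location" ([column, row] in pixels, amid what is visible of it).
The state is a dict: "clock": time; "joints": joint angles; "qd": joint speeds; "effort": joint torques, N m; "eef_pos": TCP position; "eef_rot": TCP orientation; "wrist_force": force on the tool from outside, world axes, zero at the start; "moment": the same for the moment, N m; "finger_gap": finger opening in mm; "finger_force": force on a finger pad.
Only numpy, scipy, OpenCV 4.12 (cv2) and the standard library are available. Lean on these libraries where they do the work, as an engineer would, in place of code of your own. Each camera call takes 0.05 s, during which the arm holds its last target. There are 200 camera calls.

## Working session

There is one attempt and no reset: what is moved stays moved. The work goes in short steps, Python scripts to look and compute and a tool call to move; the robot and the scene stay as the last step left them, time stands still between calls to the robot, and variables do not carry over. Pictures are saved under pics/ and viewed, at most 10 in all, crops included, and the job is handed in when it is done.

Besides the shell and the picture viewer there is one more tool, called after "Emit:" by a JSON object that holds its "api" and its "payload". servo_tool: Moves the arm, as the interface text tells. Its arguments: {"type":"object","properties":{"motion":{"type":"array","items":{"type":"object","properties":{"wx":{"type":"number"},"wy":{"type":"number"},"wz":{"type":"number"},"dx":{"type":"number"},"dy":{"type":"number"},"dz":{"type":"number"},"fingers":{"type":"number"}}}},"newtons":{"type":"number"}},"required":["motion"]}

```bash
mkdir -p pics
cat > h.py <<'E'
from cell import *
import numpy as np, cv2
def tri(obs):
    A=[];b=[]
    for c,p in obs:
        d=np.linalg.inv(np.array(c['R']))@np.array([(p[0]-c['cx'])/c['fx'],(p[1]-c['cy'])/c['fy'],1]);d/=np.linalg.norm(d)
        o=-np.array(c['R']).T@np.array(c['t']);P=np.eye(3)-np.outer(d,d);A.append(P);b.append(P@o)
    x=np.linalg.solve(sum(A),sum(b));return x
def proj(c,X):
    q=np.array(c['R'])@np.array(X)+np.array(c['t']);return np.array([c['fx']*q[0]/q[2]+c['cx'],c['fy']*q[1]/q[2]+c['cy']])
E
python3 - <<'E'
from h import *
s=camera('side');t=camera('top')
cv2.imwrite('pics/a.png',np.vstack([s['image'],t['image']])[:,:,::-1])
cv2.imwrite('pics/s.png',s['image'][:,:,::-1]);cv2.imwrite('pics/t.png',t['image'][:,:,::-1])
for c in (s,t): print(c['fx'],-np.array(c['R']).T@c['t'],np.round(c['R'],2).tolist())
for q in ['shield_bar','catch_hinge','catch_tab','lever_grip','press','lever','shield','catch','flask','jar','media_bottle','tube_rack','dish']:
    o=[]
    for c in (s,t):
        r=spot_in(q,c); 
        if r:o.append((c,r[0]['location']));print(q,np.round(r[0]['location']),round(r[0]['conf'],2))
    if len(o)==2: X=tri(o);print('   ',np.round(X),[np.round(proj(c,X)-p,1).tolist() for c,p in o])
print(read_state())
E
```

```text
388.5494897261677 [ 249.15020251  916.87056609 1016.59235179] [[-0.95, -0.32, -0.01], [-0.2, 0.62, -0.76], [0.25, -0.72, -0.65]]
458.7928508793997 [ 222.84245697   32.50316419 1830.39959673] [[0.01, -1.0, -0.0], [-0.98, -0.01, -0.2], [0.2, 0.0, -0.98]]
shield_bar [280. 228.] 0.7
catch_hinge [250. 187.] 0.56
catch_hinge [257. 198.] 0.57
    [553.  46. 219.] [[1.9, 0.5], [-0.3, -1.7]]
catch_tab [254. 187.] 0.66
catch_tab [260. 196.] 0.49
    [553.  35. 212.] [[-0.5, -0.1], [0.1, 0.5]]
lever_grip [246. 159.] 0.85
lever_grip [290. 170.] 0.69
    [632. -75. 230.] [[-4.0, -1.2], [0.6, 3.9]]
press [262. 210.] 0.81
press [274. 209.] 0.81
    [537. -20.  63.] [[0.8, 0.2], [-0.1, -0.8]]
lever [243. 158.] 0.54
lever [252. 191.] 0.74
    [559.  66. 341.] [[4.5, 1.1], [-0.8, -4.0]]
shield [295. 175.] 0.42
shield [280. 230.] 0.72
    [433. -33. 239.] [[1.0, 0.2], [-0.1, -1.0]]
catch [255. 187.] 0.7
catch [258. 198.] 0.57
    [544.  45. 224.] [[0.1, 0.0], [-0.0, -0.1]]
flask [245. 258.] 0.93
flask [227. 211.] 0.57
    [536. 167.  18.] [[0.7, 0.2], [-0.1, -0.6]]
jar [267. 148.] 0.7
jar [327. 200.] 0
[... 364 characters left out ...]
ck': 1.4, 'joints': array([-1.22864093e+00,  2.99905622e-01,  1.52100436e+00, -5.54727243e-06,
        1.32068571e+00, -6.65876056e-02]), 'qd': array([ 1.32965429e-04,  1.30504223e-03, -4.13048984e-05,  9.51954727e-04,
       -2.14900485e-03,  1.08227411e-03]), 'effort': array([ 7.79200327e-04, -5.31659961e+01, -3.52916944e+01,  7.08838762e-02,
        2.12975935e-02,  1.12599679e-05]), 'eef_pos': array([ 218.60046025, -504.68316342,  205.44064936]), 'eef_rot': array([-3.14158926e+00,  5.16034658e-06,  4.08744376e-01]), 'wrist_force': array([-0.11491947, -0.01928359, -0.86681076]), 'moment': array([-0.0137072 ,  0.01257748,  0.03309965]), 'finger_force': 0.0, 'finger_gap': 93.81034030573892}
```

View pics/s.png

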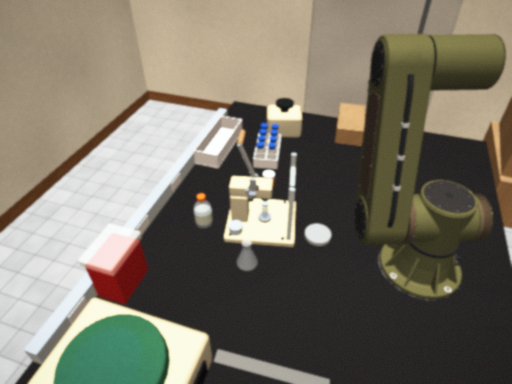

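View pics/t.png

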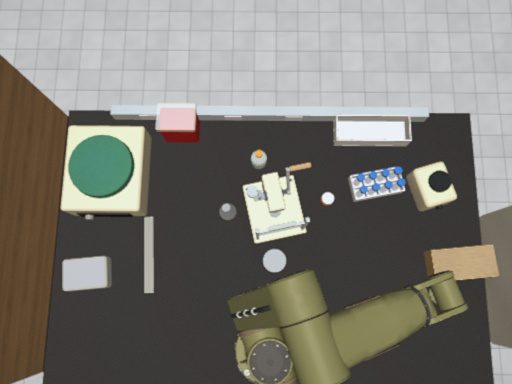

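The side view shows the press around (262,210), with its lever grip near (242,138). In the top view the press is around (274,208), yawed slightly, with the grip at (300,167). I'll zoom in to fit the pose.

Run:
```python
from h import *
s=camera('side');t=camera('top')
a=cv2.resize(s['image'][120:260,210:310],(400,560),interpolation=cv2.INTER_CUBIC)
b=cv2.resize(t['image'][145:257,232:312],(400,560),interpolation=cv2.INTER_CUBIC)
cv2.imwrite('pics/z.png',np.hstack([a,b])[:,:,::-1])
```

```text
(no output)
```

View pics/z.png

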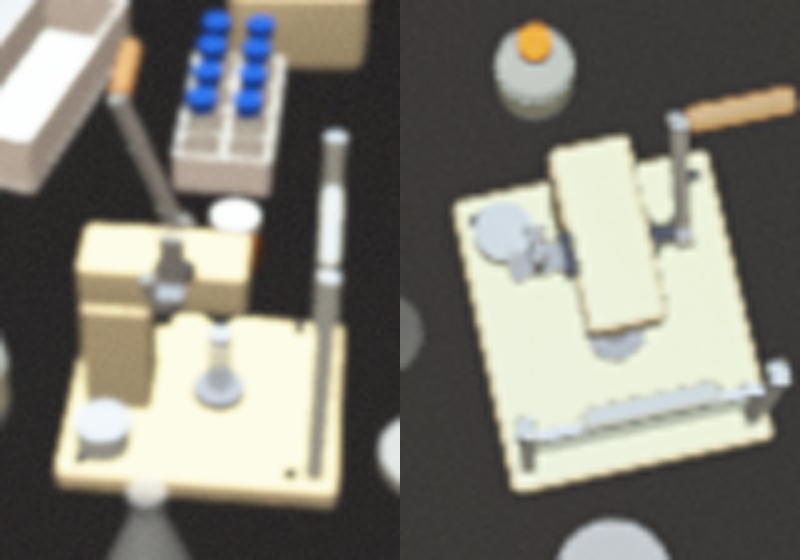

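```bash
cat >> h.py <<'E'
def W(p,X):
    x,y,a=p;c,s=np.cos(a),np.sin(a);return np.array([x+c*X[0]-s*X[1],y+s*X[0]+c*X[1],X[2]])
E
python3 - <<'E'
from h import *
from scipy.optimize import least_squares
s=camera('side');t=camera('top')
T=[((-130,105,25),(512,492)),((-130,-105,25),(772,438)),((110,-105,25),(708,152)),((110,105,25),(455,202)),((-45,30,190),(588,332)),((-45,-30,190),(663,320)),((95,-30,190),(628,137)),((95,30,190),(552,152)),((68,-100,297),(741,109)),((-110,90,250),(525,427)),((-110,-90,250),(778,372))]
S=[((-130,105,25),(338,495)),((110,105,25),(60,472)),((-130,-105,25),(345,325)),((-110,90,250),(335,135)),((68,-100,297),(125,68)),((95,-30,190),(88,225)),((-45,-30,190),(243,232)),((-45,30,190),(250,262)),((95,30,190),(78,260))]
ts=[(t,X,((u-400+.5)/5-.5+232,(v+.5)/5-.5+145)) for X,(u,v) in T]
ss=[(s,X,((u+.5)/4-.5+210,(v+.5)/4-.5+120)) for X,(u,v) in S]
for o in (ts,ss,ts+ss):
    f=lambda p:np.concatenate([proj(c,W(p,X))-q for c,X,q in o])
    r=least_squares(f,[530,-10,0.2],loss='soft_l1');print(r.x,np.round(r.fun.reshape(-1,2) if 0 else f(r.x).reshape(-1,2),1).tolist())
p=r.x
for h in (0,.03,.06,.095):
    q=[proj(t,W(p,(-110,y,160+h*1000))) for y in (38,-38)];q=[((a[0]-232)*5+400,(a[1]-145)*5) for a in q]
    z=proj(s,W(p,(-110,38,160+h*1000)));print(h,np.round(q).tolist(),[(z[0]-210)*4,(z[1]-120)*4])
for n,X in dict(bar=(-110,0,160),hinge=(13,34,198),tab=(13,56,250),grip=(68,-100,297)).items(): print(n,W(p,X))
E
```

```text
[ 5.53333504e+02 -1.76764830e+01  2.12108071e-01] [[0.1, 0.1], [0.2, 0.2], [-0.1, -0.4], [-0.3, -0.2], [-0.0, 0.3], [1.1, -0.5], [0.1, -0.5], [-0.6, -0.4], [0.1, 0.7], [-0.2, 0.0], [-0.1, 0.6]]
[ 5.52088191e+02 -1.89863930e+01  2.34441930e-01] [[0.7, -1.5], [-0.7, -0.5], [-0.5, -1.3], [-0.5, 34.5], [0.2, 0.5], [-0.0, -1.1], [2.6, -0.6], [-0.2, 3.6], [-0.0, 1.6]]
[ 5.52614378e+02 -1.79190634e+01  2.18477030e-01] [[0.4, 0.4], [0.5, 0.1], [-0.2, -0.3], [-0.4, 0.2], [0.1, 0.6], [1.3, -0.4], [-0.0, -0.4], [-0.7, -0.1], [-0.0, 0.7], [0.1, 0.3], [0.1, 0.6], [-0.1, -0.9], [-1.4, -0.7], [-0.2, -0.8], [-1.2, 35.1], [0.5, 0.4], [-0.1, -1.2], [2.5, -0.3], [-0.6, 3.9], [-0.4, 1.5]]
0 [[594.0, 428.0], [695.0, 406.0]] [np.float64(324.1853969366541), np.float64(315.4807806873216)]
0.03 [[595.0, 422.0], [698.0, 401.0]] [np.float64(326.329276263594), np.float64(287.8838380364183)]
0.06 [[596.0, 417.0], [701.0, 395.0]] [np.float64(328.5413266178243), np.float64(259.4093684151542)]
0.095 [[597.0, 410.0], [704.0, 388.0]] [np.float64(331.2126325293973), np.float64(225.02316247607246)]
bar [445.2292235 -41.7608053 160.       ]
hinge [557.93608482  18.0903719  198.        ]
tab [553.16773644  39.56740275 250.        ]
grip [ 640.67223837 -100.80339957  297.        ]
```

```bash
cat >> h.py <<'E'
from scipy.spatial.transform import Rotation as Ro
P=(552.8,-17.8,0.216)
def go(*Xs):
    st=read_state();R=Ro.from_euler('xyz',st['eef_rot']).as_matrix()
    for X in Xs: print('to',X,'shift',np.round(R.T@(W(P,X)-st['eef_pos'])/100,3))
    Rg=Ro.from_euler('xyz',[np.pi,0,P[2]+np.pi/2]).as_matrix()
    i=np.linalg.inv(Ro.from_euler('z',P[2]).as_matrix())@(st['eef_pos']-np.array([P[0],P[1],0]))
    print('turn/2',np.round(Ro.from_matrix(R.T@Rg).as_rotvec()/2,3),'press-frame',np.round(i,1),'F',np.round(st['wrist_force'],1),'t',st['clock'],'q',np.round(st['joints'],2),'gap',st['finger_gap'])
E
python3 -c "
from h import *
go((-110,0,300))"
```

```text
to (-110, 0, 300) shift [ 3.922 -3.35  -0.945]
turn/2 [ 0.     0.    -0.689] press-frame [-430.8 -403.9  205.5] F [-0.8  0.1 -0.2] t 1.6 q [-1.23  0.3   1.52  0.    1.32 -0.07] gap 93.84929397261433
```

Emit:
{"api": "servo_tool", "payload": {"motion": [{"dx":0.5,"dy":-0.4,"dz":-0.5,"wz":-0.07,"fingers":1},{"dx":1,"dy":-0.8,"dz":-0.95,"wz":-0.15,"fingers":1},{"dx":1,"dy":-1,"dz":-0.95,"wz":-0.3,"fingers":1},{"dx":1,"dy":-1,"dz":-0.95,"wz":-0.4,"fingers":1},{"dx":1,"dy":-1,"dz":-0.95,"wz":-0.5,"fingers":1}]}}

```text
schema error: expected keys wx, wy, wz, dx, dy, dz, fingers
```

```bash
python3 -c "
from h import *
go((-110,0,300))"
```

```text
to (-110, 0, 300) shift [ 3.922 -3.35  -0.945]
turn/2 [ 0.     0.    -0.689] press-frame [-430.8 -403.9  205.5] F [-0.8  0.1 -0.2] t 1.6 q [-1.23  0.3   1.52  0.    1.32 -0.07] gap 93.84929397261433
```

Emit:
{"api": "servo_tool", "payload": {"motion": [{"wx":0,"wy":0,"wz":-0.3,"dx":1,"dy":-1,"dz":-0.95,"fingers":1},{"wx":0,"wy":0,"wz":-0.3,"dx":1,"dy":-1,"dz":-0.95,"fingers":1},{"wx":0,"wy":0,"wz":-0.3,"dx":1,"dy":-1,"dz":-0.95,"fingers":1},{"wx":0,"wy":0,"wz":-0.3,"dx":1,"dy":-1,"dz":-0.95,"fingers":1}]}}

```text
clock: 2.0
eef_pos: [271.7, -371.2, 303.3]
eef_rot: [3.138, 0.001, 1.017]
wrist_force: [-0.4, 0.7, -0.5]
finger_gap: 65.5
finger_force: 0.0
```

```bash
python3 -c "
from h import *
go((-110,0,300))"
```

```text
to (-110, 0, 300) shift [ 3.718 -0.26   0.027]
turn/2 [ 0.001  0.001 -0.385] press-frame [-350.3 -284.9  303.3] F [-0.4  0.7 -0.5] t 2.0 q [-1.02  0.03  1.61  0.    1.5  -0.46] gap 65.51853731018183
```

Emit:
{"api": "servo_tool", "payload": {"motion": [{"wx":0,"wy":0,"wz":-0.385,"dx":1,"dy":-0.07,"dz":0,"fingers":1},{"wx":0,"wy":0,"wz":-0.385,"dx":1,"dy":-0.07,"dz":0,"fingers":1},{"wx":0,"wy":0,"wz":-0.385,"dx":1,"dy":-0.07,"dz":0,"fingers":1},{"wx":0,"wy":0,"wz":-0.385,"dx":1,"dy":-0.07,"dz":0,"fingers":1},{"wx":0,"wy":0,"wz":-0.385,"dx":1,"dy":-0.07,"dz":0,"fingers":1},{"wx":0,"wy":0,"wz":-0.385,"dx":1,"dy":-0.07,"dz":0,"fingers":1}]}}

```text
clock: 2.6
eef_pos: [318.0, -284.7, 300.5]
eef_rot: [3.141, 0.0, 1.782]
wrist_force: [0.2, 0.2, 0.7]
finger_gap: 17.3
finger_force: 0.0
```

```bash
python3 -c "
from h import *
go((-110,0,300))"
```

```text
to (-110, 0, 300) shift [2.112 1.755 0.005]
turn/2 [ 0.     0.    -0.002] press-frame [-286.5 -210.4  300.5] F [0.2 0.2 0.7] t 2.6 q [-0.82 -0.04  1.69  0.    1.5  -1.03] gap 17.34319786767279
```

Emit:
{"api": "servo_tool", "payload": {"motion": [{"wx":0,"wy":0,"wz":-0.002,"dx":1,"dy":0.8,"dz":0,"fingers":1},{"wx":0,"wy":0,"wz":-0.002,"dx":1,"dy":0.8,"dz":0,"fingers":1},{"wx":0,"wy":0,"wz":-0.002,"dx":1,"dy":0.8,"dz":0,"fingers":1}]}}

```text
clock: 2.9
eef_pos: [376.3, -168.3, 300.6]
eef_rot: [3.141, -0.0, 1.779]
wrist_force: [-0.9, -1.0, 0.3]
finger_gap: 0.3
finger_force: 0.0
```

Emit:
{"api": "servo_tool", "payload": {"motion": [{"wx":0,"wy":0,"wz":0,"dx":1,"dy":0.9,"dz":0,"fingers":1},{"wx":0,"wy":0,"wz":0,"dx":1,"dy":0.9,"dz":0,"fingers":1},{"wx":0,"wy":0,"wz":0,"dx":1,"dy":0.9,"dz":0,"fingers":1},{"wx":0,"wy":0,"wz":0,"dx":1,"dy":0.9,"dz":0,"fingers":1}]}}

```text
clock: 3.3
eef_pos: [443.6, -51.0, 300.2]
eef_rot: [-3.141, -0.001, 1.783]
wrist_force: [0.0, -0.7, -0.5]
finger_gap: 0.5
finger_force: 0.0
```

```bash
python3 -c "
from h import *
go((-110,0,165))
c=camera('wrist');b=c['image'].copy()
for X in [(-110,38,250),(-110,-38,250),(-110,90,250),(-110,-90,250),(-45,30,190),(-45,-30,190),(13,56,250),(68,-100,297)]:
    q=proj(c,W(P,X));print(X,np.round(q)); cv2.circle(b,tuple(int(v) for v in np.clip(q,-999,999)),3,(255,0,0),-1)
for q in ['shield_bar','catch_tab','lever_grip']: print(q,[(np.round(r['location']).tolist(),round(r['conf'],2)) for r in spot_in(q,c)[:2]])
cv2.imwrite('pics/w1.png',b[:,:,::-1])"
```

```text
to (-110, 0, 165) shift [0.089 0.037 1.352]
turn/2 [-0.    -0.    -0.002] press-frame [-113.7   -9.   300.2] F [ 0.  -0.7 -0.5] t 3.3 q [-0.2   0.    1.64  0.    1.5  -0.41] gap 0.46040443988048874
(-110, 38, 250) [256. 145.]
(-110, -38, 250) [256. 244.]
(-110, 90, 250) [256.  67.]
(-110, -90, 250) [256. 305.]
(-45, 30, 190) [327. 147.]
(-45, -30, 190) [324. 211.]
(13, 56, 250) [432. 118.]
(68, -100, 297) [522. 357.]
shield_bar [([254.0, 168.0], 0.75)]
catch_tab [([401.0, 119.0], 0.89), ([488.0, 140.0], 0.19)]
lever_grip [([432.0, 250.0], 0.61)]
```

View pics/w1.png

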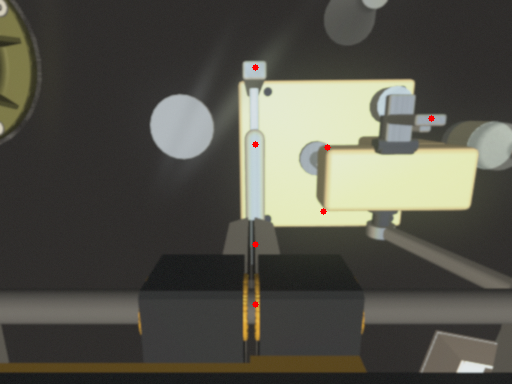

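The predicted points land on the left post (255,67), the head corners (325,147 and 325,211) and the tab (432,118). The pose is good, so I'll push the shield down.

Emit:
{"api": "servo_tool", "payload": {"motion": [{"wx":0,"wy":0,"wz":-0.002,"dx":0.09,"dy":0.04,"dz":0.2,"fingers":1},{"wx":0,"wy":0,"wz":-0.002,"dx":0.09,"dy":0.04,"dz":0.35,"fingers":1},{"wx":0,"wy":0,"wz":-0.002,"dx":0.09,"dy":0.04,"dz":0.45,"fingers":1},{"wx":0,"wy":0,"wz":-0.002,"dx":0.09,"dy":0.04,"dz":0.55,"fingers":1},{"wx":0,"wy":0,"wz":-0.002,"dx":0.09,"dy":0.04,"dz":0.65,"fingers":1},{"wx":0,"wy":0,"wz":-0.002,"dx":0.09,"dy":0.04,"dz":0.75,"fingers":1},{"wx":0,"wy":0,"wz":-0.002,"dx":0.09,"dy":0.04,"dz":0.85,"fingers":1},{"wx":0,"wy":0,"wz":-0.002,"dx":0.09,"dy":0.04,"dz":0.95,"fingers":1}]}}

```text
clock: 4.3
eef_pos: [444.7, -44.5, 205.3]
eef_rot: [3.141, 0.001, 1.786]
wrist_force: [-1.5, -2.1, 5.9]
finger_gap: 0.4
finger_force: 2.7
```

Emit:
{"api": "servo_tool", "payload": {"motion": [{"wx":0,"wy":0,"wz":0,"dx":0,"dy":0,"dz":0.1,"fingers":1},{"wx":0,"wy":0,"wz":0,"dx":0,"dy":0,"dz":0.2,"fingers":1},{"wx":0,"wy":0,"wz":0,"dx":0,"dy":0,"dz":0.28,"fingers":1},{"wx":0,"wy":0,"wz":0,"dx":0,"dy":0,"dz":0.33,"fingers":1},{"wx":0,"wy":0,"wz":0,"dx":0,"dy":0,"dz":0.36,"fingers":1},{"wx":0,"wy":0,"wz":0,"dx":0,"dy":0,"dz":0.36,"fingers":1}]}}

```text
clock: 4.9
eef_pos: [444.5, -44.0, 169.1]
eef_rot: [-3.141, -0.001, 1.787]
wrist_force: [-0.3, 0.1, 0.2]
finger_gap: 0.6
finger_force: 0.0
```

```bash
python3 -c "
from h import *
go((-110,0,165))"
```

```text
to (-110, 0, 165) shift [0.024 0.014 0.041]
turn/2 [-0. -0. -0.] press-frame [-111.4   -2.4  169.1] F [-0.3  0.1  0.2] t 4.9 q [-0.18  0.11  1.84  0.    1.19 -0.4 ] gap 0.5589333854191597
```

Emit:
{"api": "servo_tool", "payload": {"motion": [{"wx":0,"wy":0,"wz":0,"dx":0.02,"dy":0.01,"dz":0.015,"fingers":1},{"wx":0,"wy":0,"wz":0,"dx":0.02,"dy":0.01,"dz":0.03,"fingers":1},{"wx":0,"wy":0,"wz":0,"dx":0.02,"dy":0.01,"dz":0.03,"fingers":1}]}}

```text
clock: 5.2
eef_pos: [445.4, -42.0, 167.9]
eef_rot: [3.141, 0.001, 1.787]
wrist_force: [-7.3, -2.0, 18.6]
finger_gap: 0.3
finger_force: 9.3
```

Emit:
{"api": "servo_tool", "payload": {"motion": [{"wx":0,"wy":0,"wz":0,"dx":0,"dy":0,"dz":0.015,"fingers":1},{"wx":0,"wy":0,"wz":0,"dx":0,"dy":0,"dz":0.015,"fingers":1}]}}

```text
clock: 5.4
eef_pos: [445.6, -42.0, 167.7]
eef_rot: [3.14, 0.001, 1.787]
wrist_force: [-14.5, -0.0, 34.4]
finger_gap: 0.5
finger_force: 17.4
```

Emit:
{"api": "servo_tool", "payload": {"motion": [{"wx":0,"wy":0,"wz":0,"dx":0,"dy":0,"dz":-0.3,"fingers":1},{"wx":0,"wy":0,"wz":0,"dx":0,"dy":0,"dz":-0.7,"fingers":1},{"wx":0,"wy":0,"wz":0,"dx":0.3,"dy":0,"dz":-1,"fingers":1},{"wx":0,"wy":0,"wz":0,"dx":0.6,"dy":0.2,"dz":-1,"fingers":1},{"wx":0,"wy":0,"wz":0,"dx":0.87,"dy":0.5,"dz":-1,"fingers":1},{"wx":0,"wy":0,"wz":0,"dx":0.87,"dy":0.9,"dz":-1,"fingers":1},{"wx":0,"wy":0,"wz":0,"dx":0.87,"dy":1,"dz":-1,"fingers":1},{"wx":0,"wy":0,"wz":0,"dx":0.87,"dy":1,"dz":-1,"fingers":1}]}}

```text
clock: 6.2
eef_pos: [524.5, 65.0, 264.0]
eef_rot: [-3.14, -0.001, 1.788]
wrist_force: [-0.9, 0.2, 0.7]
finger_gap: 0.5
finger_force: 0.0
```

```bash
python3 -c "
from h import *
go((13,85,238))
c=camera('side');b=c['image'].copy()
for X in [(-110,0,160),(13,56,250),(13,85,238)]: print(np.round(proj(c,W(P,X)))) 
cv2.imwrite('pics/s2.png',cv2.resize(b[120:260,200:320],(720,840))[:600,:,::-1])"
```

```text
to (13, 85, 238) shift [-0.019  0.229  0.26 ]
turn/2 [-0.001 -0.     0.   ] press-frame [ -9.9  86.9 264. ] F [-0.9  0.2  0.7] t 6.2 q [ 0.05  0.21  1.49  0.    1.44 -0.16] gap 0.457201948817804
[291. 191.]
[253. 179.]
[252. 188.]
```

View pics/s2.png

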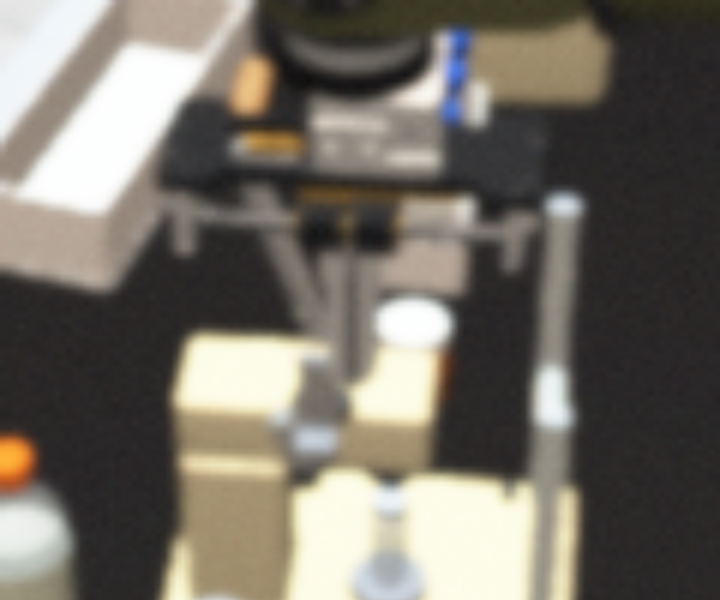

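The side view shows the shield down behind the post, the catch tab upright at (315,385) in the crop, and the fingers just beside it. Next I'll lower beside the tab and push it right.

Emit:
{"api": "servo_tool", "payload": {"motion": [{"wx":0,"wy":0,"wz":0,"dx":0,"dy":0.23,"dz":0,"fingers":1},{"wx":0,"wy":0,"wz":0,"dx":0,"dy":0.23,"dz":0.15,"fingers":1},{"wx":0,"wy":0,"wz":0,"dx":0,"dy":0.23,"dz":0.26,"fingers":1},{"wx":0,"wy":0,"wz":0,"dx":-0.15,"dy":0.23,"dz":0.26,"fingers":1},{"wx":0,"wy":0,"wz":0,"dx":-0.3,"dy":0.23,"dz":0.24,"fingers":1},{"wx":0,"wy":0,"wz":0,"dx":-0.45,"dy":0.23,"dz":0.22,"fingers":1},{"wx":0,"wy":0,"wz":0,"dx":-0.6,"dy":0.23,"dz":0.2,"fingers":1},{"wx":0,"wy":0,"wz":0,"dx":-0.75,"dy":0.23,"dz":0.2,"fingers":1},{"wx":0,"wy":0,"wz":0,"dx":-0.85,"dy":0.23,"dz":0.22,"fingers":1},{"wx":0,"wy":0,"wz":0,"dx":-1,"dy":0.23,"dz":0.25,"fingers":1}]}}

```text
clock: 7.25
eef_pos: [568.2, -29.2, 239.8]
eef_rot: [3.141, -0.0, 1.787]
wrist_force: [0.2, 0.2, -0.4]
finger_gap: 0.7
finger_force: 0.0
```

```bash
python3 -c "
from h import *
go((-10,0,300),(68,-100,330))"
```

```text
to (-10, 0, 300) shift [ 0.144 -0.226 -0.602]
to (68, -100, 330) shift [-0.856  0.554 -0.902]
turn/2 [ 0. -0.  0.] press-frame [ 12.7 -14.4 239.8] F [ 0.2  0.2 -0.4] t 7.25 q [-0.12  0.32  1.42  0.    1.41 -0.33] gap 0.7206052266624955
```

Emit:
{"api": "servo_tool", "payload": {"motion": [{"wx":0,"wy":0,"wz":0,"dx":0,"dy":0,"dz":-0.5,"fingers":1},{"wx":0,"wy":0,"wz":0,"dx":0,"dy":0,"dz":-1,"fingers":-0.2},{"wx":0,"wy":0,"wz":0,"dx":-0.4,"dy":0.3,"dz":-1,"fingers":-0.2},{"wx":0,"wy":0,"wz":0,"dx":-0.86,"dy":0.56,"dz":-1,"fingers":-0.2},{"wx":0,"wy":0,"wz":0,"dx":-0.86,"dy":0.56,"dz":-1,"fingers":-0.2},{"wx":0,"wy":0,"wz":0,"dx":-0.86,"dy":0.56,"dz":-1,"fingers":-0.2}]}}

```text
clock: 7.85
eef_pos: [641.5, -101.5, 338.1]
eef_rot: [-3.139, -0.001, 1.786]
wrist_force: [-0.4, 0.6, 0.2]
finger_gap: 36.8
finger_force: 0.0
```

```bash
python3 -c "
from h import *
go((68,-100,278))
c=camera('wrist');b=c['image'].copy()
for X in [(68,-62,297),(68,-137,297),(13,56,250),(13,-21,210)]:
    q=proj(c,W(P,X));print(X,np.round(q)); cv2.circle(b,tuple(int(v) for v in np.clip(q,-999,999)),3,(255,0,0),-1)
s=camera('side')
cv2.imwrite('pics/w2.png',np.hstack([b[:,60:452],cv2.resize(s['image'][140:240,200:302],(392,384))])[:,:,::-1])"
```

```text
to (68, -100, 278) shift [ 0.007 -0.006  0.601]
turn/2 [-0.001 -0.001 -0.001] press-frame [  68.7 -100.7  338.1] F [-0.4  0.6  0.2] t 7.85 q [-0.21  0.49  0.96  0.    1.69 -0.43] gap 36.79060822047796
(68, -62, 297) [250. 158.]
(68, -137, 297) [250. 258.]
(13, 56, 250) [176.  -8.]
(13, -21, 210) [191. 101.]
```

View pics/w2.png

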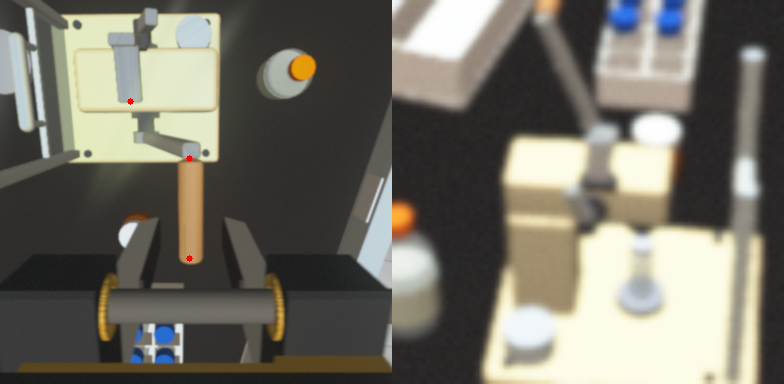

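The wrist view shows the tab lying over the head with its tip at (130,101), so the catch is flipped. The grip bar (190,210) is centred between the fingers. I'll descend and grasp.

Emit:
{"api": "servo_tool", "payload": {"motion": [{"wx":0,"wy":0,"wz":0,"dx":0.01,"dy":-0.01,"dz":0,"fingers":-0.2},{"wx":0,"wy":0,"wz":0,"dx":0.01,"dy":-0.01,"dz":0.2,"fingers":-0.2},{"wx":0,"wy":0,"wz":0,"dx":0.01,"dy":-0.01,"dz":0.45,"fingers":-0.2},{"wx":0,"wy":0,"wz":0,"dx":0.01,"dy":-0.01,"dz":0.6,"fingers":-0.2},{"wx":0,"wy":0,"wz":0,"dx":0.01,"dy":-0.01,"dz":0.6,"fingers":1},{"wx":0,"wy":0,"wz":0,"dx":0.01,"dy":-0.01,"dz":0.6,"fingers":1},{"wx":0,"wy":0,"wz":0,"dx":0.01,"dy":-0.01,"dz":0.6,"fingers":1},{"wx":0,"wy":0,"wz":0,"dx":0.01,"dy":-0.01,"dz":0.6,"fingers":1},{"wx":0,"wy":0,"wz":0,"dx":0.01,"dy":-0.01,"dz":0.6,"fingers":1}], "newtons": 15}}

```text
clock: 8.85
eef_pos: [640.1, -99.5, 280.6]
eef_rot: [3.141, 0.0, 1.787]
wrist_force: [0.3, 1.8, -0.3]
finger_gap: 19.8
finger_force: 0.0
```

```bash
python3 -c "
from h import *
st=read_state();print(st['finger_force'])
A=np.linspace(-.35,.53,10)[1:]
go(*[(round(20-140*np.sin(a),1),-100,round(165+140*np.cos(a)-19,1)) for a in A])"
```

```text
0.0
to (np.float64(54.9), -100, np.float64(281.6)) shift [-0.015 -0.128 -0.01 ]
to (np.float64(41.5), -100, np.float64(284.3)) shift [-0.015 -0.262 -0.037]
to (np.float64(27.9), -100, np.float64(285.8)) shift [-0.015 -0.398 -0.052]
to (np.float64(14.2), -100, np.float64(285.9)) shift [-0.015 -0.535 -0.053]
to (np.float64(0.6), -100, np.float64(284.7)) shift [-0.015 -0.671 -0.042]
to (np.float64(-12.8), -100, np.float64(282.1)) shift [-0.015 -0.805 -0.016]
to (np.float64(-26.0), -100, np.float64(278.2)) shift [-0.015 -0.937  0.023]
to (np.float64(-38.6), -100, np.float64(273.1)) shift [-0.015 -1.064  0.074]
to (np.float64(-50.8), -100, np.float64(266.8)) shift [-0.015 -1.186  0.137]
turn/2 [0. 0. 0.] press-frame [ 67.7 -98.5 280.6] F [ 0.3  1.8 -0.3] t 8.85 q [-0.21  0.49  1.09  0.    1.56 -0.43] gap 19.840808806714797
```

Emit:
{"api": "servo_tool", "payload": {"motion": [{"wx":0,"wy":0,"wz":0,"dx":0,"dy":0,"dz":0.02,"fingers":1},{"wx":0,"wy":0,"wz":0,"dx":0,"dy":0,"dz":0.02,"fingers":1},{"wx":0,"wy":0,"wz":0,"dx":0,"dy":-0.07,"dz":0,"fingers":1},{"wx":0,"wy":0,"wz":0,"dx":0,"dy":-0.14,"dz":-0.01,"fingers":1},{"wx":0,"wy":0,"wz":0,"dx":0,"dy":-0.26,"dz":-0.04,"fingers":1},{"wx":0,"wy":0,"wz":0,"dx":0,"dy":-0.4,"dz":-0.05,"fingers":1}]}}

```text
clock: 9.45
eef_pos: [601.7, -107.9, 286.5]
eef_rot: [3.137, 0.001, 1.787]
wrist_force: [6.0, 0.9, 5.1]
finger_gap: 17.3
finger_force: 15.0
```

```bash
python3 -c "
from h import *
st=read_state();print(st['finger_force'])
A=np.linspace(-.35,.53,10)[3:]
go(*[(round(20-140*np.sin(a),1),-98.5,round(165+140*np.cos(a)-19,1)) for a in A])"
```

```text
14.999682158231735
to (np.float64(27.9), -98.5, np.float64(285.8)) shift [ 0.    -0.006  0.007]
to (np.float64(14.2), -98.5, np.float64(285.9)) shift [ 0.    -0.143  0.005]
to (np.float64(0.6), -98.5, np.float64(284.7)) shift [ 0.    -0.279  0.017]
to (np.float64(-12.8), -98.5, np.float64(282.1)) shift [ 0.    -0.413  0.042]
to (np.float64(-26.0), -98.5, np.float64(278.2)) shift [ 0.001 -0.545  0.08 ]
to (np.float64(-38.6), -98.5, np.float64(273.1)) shift [ 0.001 -0.672  0.131]
to (np.float64(-50.8), -98.5, np.float64(266.8)) shift [ 0.001 -0.794  0.193]
turn/2 [0.002 0.001 0.   ] press-frame [ 28.5 -98.5 286.5] F [6.  0.9 5.1] t 9.45 q [-0.24  0.39  1.21  0.    1.53 -0.45] gap 17.29762053516183
```

Emit:
{"api": "servo_tool", "payload": {"motion": [{"wx":0,"wy":0,"wz":0,"dx":0,"dy":-0.14,"dz":0.01,"fingers":1},{"wx":0,"wy":0,"wz":0,"dx":0,"dy":-0.28,"dz":0.02,"fingers":1},{"wx":0,"wy":0,"wz":0,"dx":0,"dy":-0.41,"dz":0.04,"fingers":1},{"wx":0,"wy":0,"wz":0,"dx":0,"dy":-0.54,"dz":0.08,"fingers":1},{"wx":0,"wy":0,"wz":0,"dx":0,"dy":-0.65,"dz":0.12,"fingers":1},{"wx":0,"wy":0,"wz":0,"dx":0,"dy":-0.72,"dz":0.15,"fingers":1},{"wx":0,"wy":0,"wz":0,"dx":0,"dy":-0.77,"dz":0.18,"fingers":1},{"wx":0,"wy":0,"wz":0,"dx":0,"dy":-0.77,"dz":0.18,"fingers":1}], "newtons": 25}}

```text
clock: 10.25
eef_pos: [527.5, -124.2, 269.1]
eef_rot: [3.134, 0.002, 1.787]
wrist_force: [11.2, 4.3, 8.3]
finger_gap: 17.4
finger_force: 25.0
```

```bash
python3 -c "
from h import *
print(read_state()['finger_force'])
go((20-140*np.sin(.5),-98.5,165+140*np.cos(.5)-19),(20-140*np.sin(.54),-98.5,165+140*np.cos(.54)-19))
c=camera('wrist');s=camera('side')
cv2.imwrite('pics/w3.png',np.hstack([c['image'][:,60:452],cv2.resize(s['image'][140:240,200:302],(392,384))])[:,:,::-1])"
```

```text
25.00258594751358
to (np.float64(-47.11957540458842), -98.5, np.float64(268.8615586646522)) shift [0.    0.004 0.003]
to (np.float64(-51.979038831435844), -98.5, np.float64(266.07921539093536)) shift [ 0.    -0.045  0.03 ]
turn/2 [0.004 0.001 0.   ] press-frame [-47.5 -98.5 269.1] F [11.2  4.3  8.3] t 10.25 q [-0.3   0.24  1.45  0.    1.44 -0.52] gap 17.413504815001044
```

View pics/w3.png

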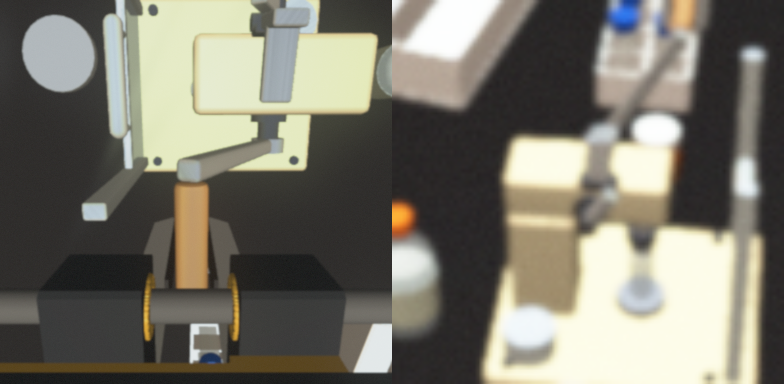

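The lever leans towards the robot in the grip, and the ram is down on the vial. Now I'll press further until the stop shows in the force.

Emit:
{"api": "servo_tool", "payload": {"motion": [{"wx":0,"wy":0,"wz":0,"dx":0,"dy":-0.02,"dz":0.01,"fingers":1},{"wx":0,"wy":0,"wz":0,"dx":0,"dy":-0.03,"dz":0.015,"fingers":1},{"wx":0,"wy":0,"wz":0,"dx":0,"dy":-0.03,"dz":0.015,"fingers":1}], "newtons": 30}}

```text
clock: 10.65
eef_pos: [526.6, -124.4, 268.6]
eef_rot: [3.129, 0.003, 1.788]
wrist_force: [25.3, 6.8, 12.3]
finger_gap: 17.0
finger_force: 30.0
```

Emit:
{"api": "servo_tool", "payload": {"motion": [{"wx":0,"wy":0,"wz":0,"dx":0,"dy":0,"dz":0,"fingers":1},{"wx":0,"wy":0,"wz":0,"dx":0,"dy":0,"dz":0,"fingers":1},{"wx":0,"wy":0,"wz":0,"dx":0,"dy":0,"dz":0,"fingers":1},{"wx":0,"wy":0,"wz":0,"dx":0,"dy":0,"dz":0,"fingers":1},{"wx":0,"wy":0,"wz":0,"dx":0,"dy":0,"dz":0,"fingers":1}]}}

```text
clock: 11.15
eef_pos: [526.6, -124.5, 268.6]
eef_rot: [3.129, 0.003, 1.788]
wrist_force: [24.7, 7.5, 12.1]
finger_gap: 17.0
finger_force: 30.0
```

```bash
python3 -c "
from h import *
go((0,0,0))"
```

```text
to (0, 0, 0) shift [0.993 0.452 2.689]
turn/2 [0.006 0.002 0.001] press-frame [-48.5 -98.5 268.6] F [24.7  7.5 12.1] t 11.15 q [-0.3   0.23  1.46  0.    1.44 -0.52] gap 17.044570281042418
```

```bash
python3 -c "
from cell import *
print(sign_off())"
```

```text
the job is handed in; nothing more can be done
None
```

I handed in the job: the shield is fully down, the catch is flipped over, and the gripper is holding the lever against its stop (steady force, 30 N grip, 11.2 s on the clock); no verdict came back.

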